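# Nest the painted angle on the drying saddle

## Robot

A 6-joint arm with a two-finger parallel gripper is mounted at the origin on a cart in front of the work surface, level with it; the furniture and walls round the work are solid. World frame = base frame: x ahead of the robot, y to its left, z up, the work surface at z = 0. Lengths are in m, angles in rad, forces in N, time in s.
With the tool pointing down it reaches from about 0.25 to 0.775 m from the base axis. Payload 4 kg.
Tool frame: the origin (TCP) lies midway between the tips of the shut fingers; the grasp point (between the pads) lies 19 mm behind it; z points along the fingers, y is the line along which they close (so a half turn about z gives the same grasp; the last joint's range is limited). The gripper opens to 94 mm and grips with 3 to 60 N. Pads are 16 mm wide; open, the fingers measure 119 mm over their backs; the gripper's body (75 mm by 177 mm) begins 78 mm behind the grasp point.
Start: joints at [-1.345, 0.087, 1.371, -0, 1.684, -0.103], TCP at [0.178, -0.521, 0.206] pointing down, gripper open.
Joint ranges: [-3.1, 3.1], [-0.76, 2.03], [0.27, 2.55], [-1.08, 4.22], [0.17, 2.65], [-2.57, 2.57]. Speed limits (rad/s): [2.79, 2.79, 3.14, 3.14, 3.14, 3.14].

## Interface

Orientations are given as a unit quaternion [w, x, y, z].
In Python, from cell import get_state, cams, workorder gives the robot as it stands.
- The arm moves only by the tool drive_tool, never from a script. Its argument "increments" is a list that holds one entry, the list of rows, each a list of 7 numbers: the turn, a rotation vector about the world's x, y, z in rad, then the shift along the world's x, y, z in m, then the opening, from 0 (shut) to 1 (fully open). In form: [[[wx, wy, wz, dx, dy, dz, fingers], ...]]. A call has 1 to 12 rows; each row shifts and turns the commanded pose from where the row before left it; what a row does not reach is not made up. A row lasts 1/8 s, in which the tool goes at most 62.5 mm and 10.7 degrees, less where a joint would pass 70% of its speed; a pose out of reach is approached as far as the arm can. A call with a gripper value outside its range is refused whole. The fingers move at their own pace and stop on an object; the grip force is fixed at half the most. Time passes only in rows, so rows that do not move let the fingers close. It gives the time, the measured TCP pose, the force, the opening and the grip force at its end, in the units of the state.
- get_state(): the state, without advancing time (a new reading comes with each control period).
- cams.capture(name): name is "side" or "top"; returns a dict with "pixels" (384x512x3 uint8, blue, green, red), "depth" (384x512 float32, m along the optical axis (not along the pixel's ray), 0 where there is no reading), "camera_matrix" (3x3 intrinsics, pixels), "R" (3x3) and "t" (3): a world point X has camera coordinates R X + t. Camera axes: x right, y down, z forward; pixel columns grow to the right and rows downward; lengths in m; the calibration is good to about 2 mm. A picture is of the moment at which its call begins.
- workorder.finish_job(): hands the job in; it is judged then, once.
The state is a dict: "clock": time; "joint_pos": joint angles; "dq": joint speeds; "effort": joint torques, N m; "position": TCP position; "ee_rot": TCP orientation; "force": force on the tool from outside, world axes, zero at the start; "torque": the same for the moment, N m; "opening": finger opening in m; "grip_force": force on a finger pad.
Only numpy, scipy, OpenCV 4.12 (cv2) and the standard library are available. Lean on these libraries where they do the work, as an engineer would, in place of code of your own. Each camera call takes 0.05 s, during which the arm holds its last target. There are 200 camera calls.

## Task

Pick up the blue angle bracket by its hanging lug and nest it ridge up over the bare metal angle that is screwed to the plywood board, so that it lies snug on it, leg on leg, with their ends about flush, and let go. Leave the orange bracket where it is.

Things in the scene. Friction and masses are not known exactly. Their poses are not given: they have to be found in the camera images.
- blue_angle: To be nested; loose, 0.2 to 0.42 kg. Blue steel angle, ridge up like a roof: 120 mm long, two 40 mm legs 5 mm thick, sloping 45 degrees (57 mm wide). Origin: its middle, level with the leg edges it stands on; x along the ridge, z up; ridge at z = 31.8 mm. Same-colour upright hanging lug on the ridge's middle: 44 mm along x, 10 mm thick (y), top at z = 64 mm. Ends alike.
- orange_angle: Not to be moved; loose. Orange steel angle, ridge up like a roof: 120 mm long, two 40 mm legs 5 mm thick, sloping 45 degrees (57 mm wide). Origin: its middle, level with the leg edges it stands on; x along the ridge, z up; ridge at z = 31.8 mm. Same-colour upright hanging lug on the ridge's middle: 44 mm along x, 10 mm thick (y), top at z = 64 mm. Ends alike.
- saddle: Fixed: plywood board 176 x 100 x 12 mm with a bare light grey metal angle on it, ridge up, 120 mm long, legs as the brackets', no lug; a low screwed tab at each end. Origin: centre of the board's underside, on the worktop; x along the ridge and the board's long side, z up; ridge at z = 43.8 mm. A bracket nested on it has its origin 19 mm above this one. Ends alike.

How it is judged:
By the outcome, as a careful person would: the job done as asked, in the order asked, and still so for the second after the job is handed in, with the robot touching nothing.
It also fails if it takes over 32 s, if anything falls off the work surface, if the arm or the gripper's body presses on something with over 40 N, if the wrist force passes 120 N, or if a joint passes its speed limit or range.

## Working session

There is one attempt and no reset: what is moved stays moved. The work goes in short steps, Python scripts to look and compute and a tool call to move; the robot and the scene stay as the last step left them, time stands still between calls to the robot, and variables do not carry over. Pictures are saved under pics/ and viewed, at most 10 in all, crops included, and the job is handed in when it is done.

Besides the shell and the picture viewer there is one more tool, called after "Emit:" by a JSON object that holds its "op" and its "data", one argument or row to a line. drive_tool: Moves the arm, as the interface text tells. Its arguments: {"type":"object","properties":{"increments":{"type":"array"}},"required":["increments"]}

```bash
mkdir -p pics; cat > h.py <<'E'
import numpy as np,cv2
from cell import get_state,cams,workorder
def pts(c):
    d=c['depth'];K=c['camera_matrix'];v,u=np.indices(d.shape)
    P=np.stack([(u-K[0,2])/K[0,0]*d,(v-K[1,2])/K[1,1]*d,d],-1)
    return (P-c['t'])@c['R']
E
python3 - <<'E'
from h import *
s=get_state();print(s['clock'],s['position'],s['ee_rot'],s['opening'])
ims=[]
for n in('side','top'):
    c=cams.capture(n);np.savez(n+'.npz',**c);cv2.imwrite(f'pics/{n}0.png',c['pixels']);print(n,-c['R'].T@c['t'],c['R'][2])
E
```

```text
0.0 [ 0.17746902 -0.5200096   0.20431101] [-1.08514356e-03  9.86517520e-01  1.63652063e-01 -8.53859058e-05] 0.09417442986393243
side [0.44943514 0.83984709 0.7186238 ] [ 0.00327265 -0.78724577 -0.61663068]
top [ 0.36711982 -0.03777236  1.03236776] [ 0.07992656  0.0299955  -0.99634934]
```

View pics/side0.png

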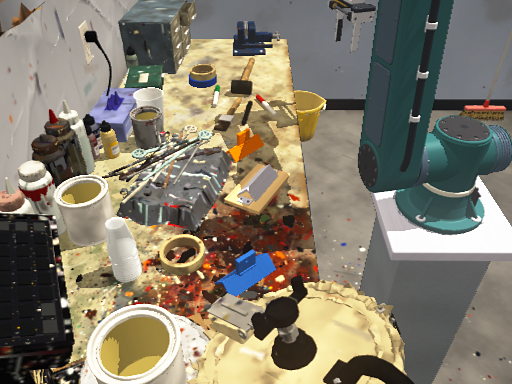

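View pics/top0.png

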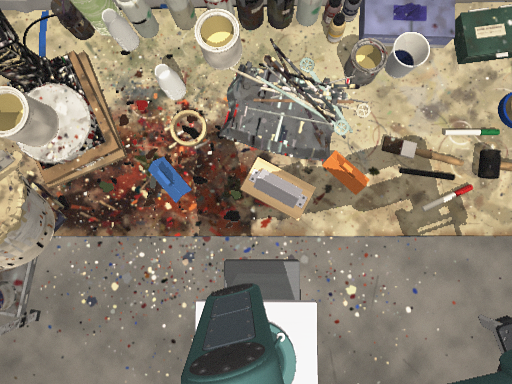

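Side view: blue bracket at about (247,272), saddle at (257,188), orange bracket at (243,145). Top view: blue at (170,178), saddle at (278,187), orange at (345,172). Next I'll measure the blue bracket and the saddle.

```bash
cat >> h.py <<'E'
def region(c,lo,hi,box):
    P=pts(c);u0,v0,u1,v1=box;m=np.zeros(P.shape[:2],bool);m[v0:v1,u0:u1]=1
    hsv=cv2.cvtColor(c['pixels'],cv2.COLOR_BGR2HSV)
    return m&(cv2.inRange(hsv,lo,hi)>0)&(c['depth']>0),P
def rect(m,Q):
    (c,wh,a)=cv2.minAreaRect((Q[:,:2]*1000).astype(np.float32));
    if wh[0]<wh[1]: wh=wh[::-1];a+=90
    return np.round(c,1),np.round(wh,1),round((a+90)%180-90,1)
E
python3 - <<'E'
from h import *
boxes={'top':((140,145,200,210),(232,148,322,222)),'side':((205,240,290,305),(215,155,300,220))}
for n in boxes:
    c=dict(np.load(n+'.npz'))
    m,P=region(c,(95,120,40),(125,255,255),boxes[n][0]);Q=P[m]
    print(n,'blue',len(Q),rect(m,Q),np.percentile(Q[:,2],[1,50,99]))
    for a,b in((-.01,.034),(.058,.07)):
        q=Q[(Q[:,2]>a)&(Q[:,2]<b)]
        if len(q)>8: print(a,b,len(q),q.mean(0),rect(m,q))
    m,P=region(c,(0,0,0),(180,255,255),boxes[n][1]);Q=P[m]
    for a,b in((.006,.017),(.017,.05),(.038,.05),(.008,.05)):
        q=Q[(Q[:,2]>a)&(Q[:,2]<b)]
        if len(q)>8: print('saddle',a,b,len(q),q.mean(0),rect(m,q))
    b=boxes[n][0];print('px',c['camera_matrix'][0,0])
    ims=[]
    for b in boxes[n]:
        im=cv2.resize(c['pixels'][b[1]:b[3],b[0]:b[2]],(390,290),interpolation=cv2.INTER_NEAREST);ims.append(im)
    cv2.imwrite(f'pics/crop_{n}.png',np.hstack(ims))
cv2.imwrite('pics/crops.png',np.vstack([cv2.imread('pics/crop_top.png'),cv2.imread('pics/crop_side.png')]))
E
```

```text
top blue 897 (array([470.3, 230.9]), array([119.5,  56.5]), 40.9) [0.00330183 0.01898303 0.06563416]
-0.01 0.034 792 [0.4716391  0.22829916 0.01770734] (array([470.3, 230.9]), array([119.5,  56.5]), 40.9)
0.058 0.07 76 [0.4704543  0.2296492  0.06375489] (array([470.8, 230. ]), array([44.5, 10.1]), 40.3)
saddle 0.006 0.017 1658 [ 0.45248501 -0.06456548  0.01262903] (array([451.6, -53.5]), array([215.3, 203.5]), 79.8)
saddle 0.017 0.05 1182 [ 0.46145931 -0.07241586  0.03016579] (array([484.8, -75. ]), array([181.4, 157.3]), -19.6)
saddle 0.038 0.05 261 [ 0.45655593 -0.06992107  0.04140269] (array([503.6, -87.8]), array([149.9, 118.3]), -25.5)
saddle 0.008 0.05 2782 [ 0.4555962  -0.06809949  0.02019721] (array([470.3, -63.9]), array([197.2, 193.6]), 78.3)
px 385.75372861080564
side blue 1391 (array([480.9, 224.1]), array([120.4,  81. ]), 42.7) [0.00233658 0.02077029 0.06409567]
-0.01 0.034 1112 [0.46913457 0.24176786 0.01725223] (array([480.9, 224.1]), array([120.4,  81. ]), 42.7)
0.058 0.07 116 [0.4737556  0.23270003 0.06232832] (array([474.2, 231.7]), array([43.9, 12.7]), 41.0)
saddle 0.006 0.017 1280 [ 0.4628263  -0.05103171  0.01163349] (array([480.8, -86.7]), array([196.6, 186.1]), 61.3)
saddle 0.017 0.05 866 [ 0.47548194 -0.07132426  0.03026661] (array([497.9, -94.1]), array([176.5, 147.2]), -27.7)
saddle 0.038 0.05 179 [ 0.48306126 -0.08036977  0.04096585] (array([507.7, -80.4]), array([156.7, 119.2]), -18.7)
saddle 0.008 0.05 2073 [ 0.4673911  -0.05900791  0.01958028] (array([487.6, -86.2]), array([205.4, 187.2]), -32.2)
px 444.30727347689566
```

View pics/crops.png

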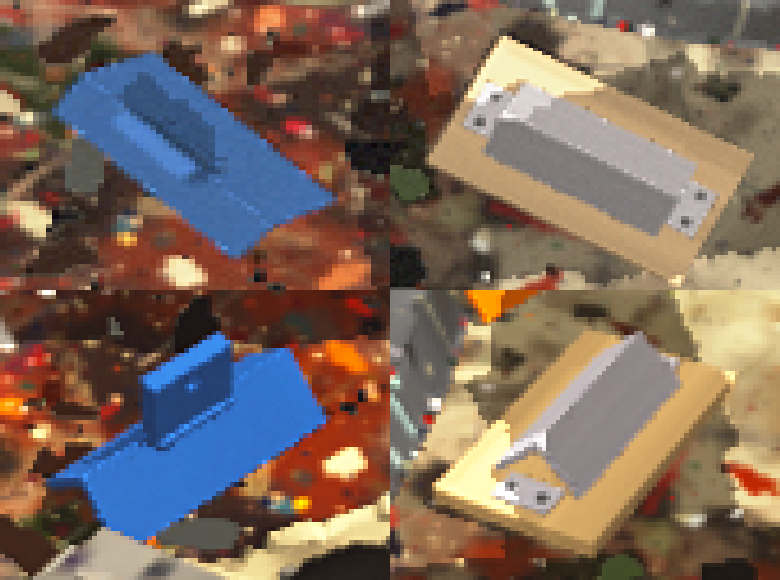

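The crops show the blue bracket with its lug up and nothing around it. The bare angle runs between tabs at both ends of the board. I'll measure the angle by taking the connected part that stands above the board.

```bash
cat >> h.py <<'E'
def comp(c,seed,lo,hi):
    P=pts(c);m=((P[...,2]>lo)&(P[...,2]<hi)&(c['depth']>0)).astype(np.uint8)
    l=cv2.connectedComponents(m,connectivity=4)[1]
    v,u=seed; assert l[v,u]; return P[l==l[v,u]]
E
python3 - <<'E'
from h import *
for n,seed in(('top',(188,278)),('side',(190,262))):
    c=dict(np.load(n+'.npz'))
    for lo in(.007,.019,.024,.038):
        try:
            q=comp(c,seed if lo<.03 else {'top':(186,279),'side':(186,256)}[n],lo,.06);print(n,lo,len(q),rect(0,q),np.percentile(q[:,2],98))
        except AssertionError: print(n,lo,'seed',pts(c)[seed])
    q=comp(c,seed,.019,.06)
    # two leg planes -> ridge line
    x0=q.mean(0);a=np.deg2rad(rect(0,q)[2]);nv=np.array([-np.sin(a),np.cos(a)]);s=(q[:,:2]-x0[:2])@nv
    for sg in(1,-1):
        r=sg*s>.006; A=np.c_[q[r,:2]-x0[:2],np.ones(r.sum())]; k=np.linalg.lstsq(A,q[r,2],rcond=None)[0];print(sg,r.sum(),k, np.rad2deg(np.arctan2(k[1],k[0])))
        if sg==1:k1=k
    d=k1-k; t=-d[2]*d[:2]/(d[:2]@d[:2]);print('ridge pt',x0[:2]+t,'dir',np.rad2deg(np.arctan2(d[0],-d[1])),'z',k@np.r_[t,1])
E
```

```text
top 0.007 2485 (array([446.2, -60.7]), array([176.5, 100.5]), 61.6) 0.04311889071545289
top 0.019 888 (array([445.5, -60.4]), array([119.4,  53.8]), 61.0) 0.04512334154447904
top 0.024 711 (array([445.7, -60.4]), array([119.3,  44.4]), 61.4) 0.04528828110297888
top 0.038 230 (array([445.9, -60.3]), array([118.8,  17.3]), 61.9) 0.046441514518434916
1 341 [ 0.81312614 -0.43752     0.04220408] -28.283428511666628
-1 325 [-0.85319514  0.46749389  0.0451952 ] 151.28020477000888
ridge pt [ 0.44627738 -0.06112466] dir 61.492690720068474 z 0.04366058219187543
side 0.007 1709 (array([448.3, -59.5]), array([179.9, 103.3]), 61.8) 0.041970690040193326
side 0.019 565 (array([446.3, -60. ]), array([127.7,  50.9]), 60.7) 0.043263676975984384
side 0.024 seed [ 0.43863456 -0.03141558  0.01918517]
side 0.038 seed [ 0.43863456 -0.03141558  0.01918517]
1 202 [ 0.71984365 -0.38248096  0.03404756] -27.983448127490664
-1 140 [-0.81175371  0.43021451  0.04868355] 152.07723474387342
ridge pt [ 0.45194866 -0.05567005] dir 62.048705580368534 z 0.040928459153656935
```

Emit:
{"op": "drive_tool", "data": {
  "increments": [
    [[0,0,0.026,0.0195,0.05,0,1],[0,0,0.026,0.0195,0.05,0,1],[0,0,0.026,0.0195,0.05,0,1],[0,0,0.026,0.0195,0.05,0,1],[0,0,0.026,0.0195,0.05,0,1],[0,0,0.026,0.0195,0.05,0,1],[0,0,0.026,0.0195,0.05,0,1],[0,0,0.026,0.0195,0.05,0,0.8],[0,0,0.026,0.0195,0.05,0,0.6],[0,0,0.026,0.0195,0.05,0,0.5],[0,0,0.026,0.0195,0.05,0,0.5],[0,0,0.026,0.0195,0.05,0,0.5]]
  ]
}}

```text
clock: 1.6
position: [0.4117, 0.0813, 0.2052]
ee_rot: [0.0, 0.949, 0.316, -0.0]
force: [-0.5, -0.6, 0.6]
opening: 0.0486
grip_force: 0.0
```

Emit:
{"op": "drive_tool", "data": {
  "increments": [
    [[0,0,0.017,0.015,0.037,0,0.5],[0,0,0.017,0.015,0.037,0,0.5],[0,0,0.017,0.015,0.037,-0.03,0.5],[0,0,0.017,0.0145,0.038,-0.05,0.5],[0,0,0,0,0,0,0.5],[0,0,0,0,0,0,0.5]]
  ]
}}

```text
clock: 2.35
position: [0.4706, 0.2269, 0.1274]
ee_rot: [0.0, 0.938, 0.347, -0.0]
force: [-0.2, -0.5, 0.0]
opening: 0.0471
grip_force: 0.0
```

```bash
python3 - <<'E'
from h import *
s=get_state();print(s['position'],s['ee_rot'],s['opening'])
a=cams.capture('side');b=cams.capture('top')
cv2.imwrite('pics/c1.png',np.hstack([cv2.resize(x,(400,400)) for x in(a['pixels'][200:310,190:300],b['pixels'][110:220,120:230])]))
E
```

```text
[0.47062815 0.22686523 0.12738587] [ 3.48737547e-04  9.37850347e-01  3.47039735e-01 -1.67615853e-04] 0.04705298029291962
```

View pics/c1.png

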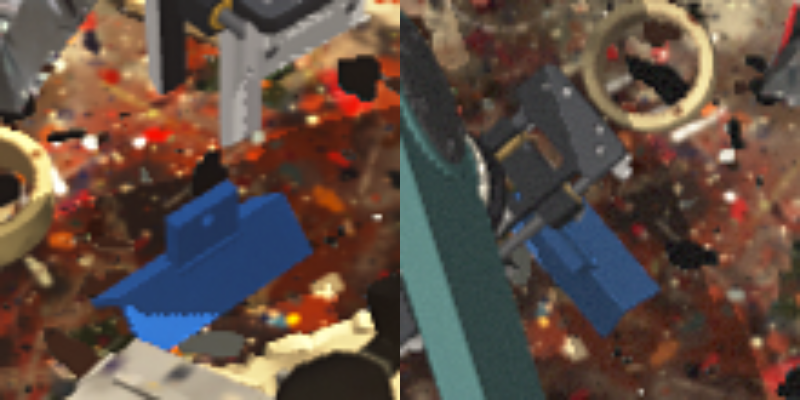

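Left (side) shows the fingers above the lug at about (200,225). Right (top) shows the gripper lined up with the ridge. Now I'll descend and grip.

Emit:
{"op": "drive_tool", "data": {
  "increments": [
    [[0,0,0,0.0005,0.0035,-0.03,0.5],[0,0,0,0,0,-0.03,0.5],[0,0,0,0,0,-0.02,0.5],[0,0,0,0,0,-0.011,0.5],[0,0,0,0,0,0,0.5],[0,0,0,0,0,0,0.5]]
  ]
}}

```text
clock: 3.2
position: [0.4723, 0.2309, 0.0376]
ee_rot: [0.0, 0.938, 0.347, 0.001]
force: [-0.6, 0.5, 0.7]
opening: 0.0472
grip_force: 0.0
```

Emit:
{"op": "drive_tool", "data": {
  "increments": [
    [[0,0,0,0,0,0,0],[0,0,0,0,0,0,0],[0,0,0,0,0,0,0],[0,0,0,0,0,0,0],[0,0,0,0,0,0,0],[0,0,0,0,0,0,0]]
  ]
}}

```text
clock: 3.95
position: [0.4711, 0.2309, 0.036]
ee_rot: [-0.0, 0.938, 0.347, -0.0]
force: [-0.7, 0.7, 0.2]
opening: 0.0095
grip_force: 30.0
```

Emit:
{"op": "drive_tool", "data": {
  "increments": [
    [[0,0,0,0,0,0.02,0],[0,0,0,0,0,0.04,0],[0,0,0.046,-0.003,-0.036,0.03,0],[0,0,0.046,-0.003,-0.036,0,0],[0,0,0.046,-0.003,-0.036,0,0],[0,0,0.046,-0.003,-0.036,0,0],[0,0,0.046,-0.003,-0.036,0,0],[0,0,0.046,-0.003,-0.036,0,0],[0,0,0.046,-0.003,-0.036,0,0],[0,0,0.044,-0.004,-0.036,0,0],[0,0,0,0,0,0,0],[0,0,0,0,0,0,0]]
  ]
}}

```text
clock: 5.45
position: [0.4457, -0.0568, 0.1253]
ee_rot: [-0.001, 0.859, 0.512, -0.0]
force: [-0.8, 0.4, -3.5]
opening: 0.0098
grip_force: 30.0
```

```bash
cat > m.py <<'E'
from h import *
import sys
s=get_state();print(s['clock'],s['position'],'yaw',2*np.degrees(np.arctan2(s['ee_rot'][2],s['ee_rot'][1])),s['ee_rot'],s['opening'])
out=[]
for n in('side','top'):
    c=cams.capture(n);np.savez(n+'1.npz',**c)
    m,P=region(c,(95,120,30),(125,255,255),(0,0,512,384))
    m&=(abs(P[...,0]-s['position'][0])<.1)&(abs(P[...,1]-s['position'][1])<.1)&(P[...,2]>.01)
    Q=P[m];v,u=np.nonzero(m);print(n,len(Q),rect(0,Q),np.percentile(Q[:,2],[1,50,99]))
    Q0=Q.mean(0)
    if n=='side':
        # visible near leg: plane fit
        q=Q[Q[:,2]<s['position'][2]-.006]
        A=np.c_[q[:,:2]-s['position'][:2],np.ones(len(q))]
        k=np.linalg.lstsq(A,q[:,2],rcond=None)[0];r=abs(A@k-q[:,2])<.004;k=np.linalg.lstsq(A[r],q[r,2],rcond=None)[0]
        print('leg plane',r.sum(),len(q),'slope',np.degrees(np.arctan(np.hypot(*k[:2]))),'normal az',np.degrees(np.arctan2(-k[1],-k[0])),'h at tcp axis',k[2])
    cu,cv=int(u.mean()),int(v.mean());out.append(cv2.resize(c['pixels'][cv-55:cv+55,cu-55:cu+55],(400,400)))
cv2.imwrite(sys.argv[1],np.hstack(out))
E
python3 m.py pics/c2.png
```

```text
5.45 [ 0.44573325 -0.05676136  0.12532018] yaw 61.54531658864891 [-7.20470297e-04  8.59203894e-01  5.11632758e-01 -2.65467252e-04] 0.009790907553899112
side 597 (array([444.7, -53.6]), array([120.7,  55.7]), 58.5) [0.09272286 0.10792434 0.15326639]
leg plane 267 516 slope 32.885589971954516 normal az 150.35466130141097 h at tcp axis 0.1137113068965091
top 92 (array([431.4, -53.2]), array([113.7,  47.6]), 50.7) [0.09403373 0.1076342  0.15463261]
```

View pics/c2.png

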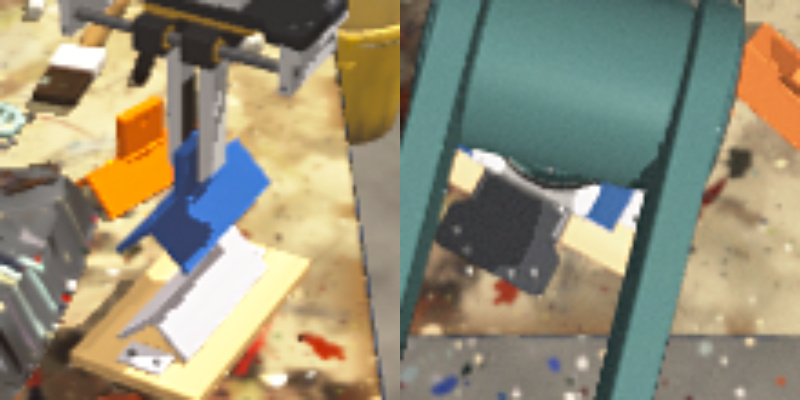

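The bracket is held level-looking, ridge parallel to the bare angle, above the board (side: blue at (200,200), angle at (190,300)). I'll compare their positions along and across the ridge in the side view.

```bash
cat > cmpx.py <<'E'
from h import *
import sys
a=np.deg2rad(61.5);u=np.array([np.cos(a),np.sin(a)]);n=np.array([-u[1],u[0]])
O=np.array([.446,-.0605])
def leg(Q,z0,tag):
    # fit sunny/near leg plane w/ RANSAC, slope direction roughly n
    rng=np.random.default_rng(0);X=np.c_[(Q[:,:2]-O)@u,(Q[:,:2]-O)@n,Q[:,2]];best=None
    for _ in range(1500):
        p=X[rng.choice(len(X),3,False)];N=np.cross(p[1]-p[0],p[2]-p[0]);L=np.linalg.norm(N)
        if L<1e-6: continue
        N/=L;N*=np.sign(N[2]) or 1
        if not .5<N[2]<.88 or N[1]<.4: continue
        r=abs((X-p[0])@N)<.0025
        if best is None or r.sum()>best.sum(): best=r
    q=X[best];k=np.linalg.lstsq(np.c_[q[:,:2],np.ones(len(q))],q[:,2],rcond=None)[0]
    print(tag,len(q),'dz/du %.3f dz/dn %.3f h0 %.4f'%tuple(k),'u ext',np.round(np.percentile(q[:,0],[0,2,98,100])*1e3,1),'n',np.round(np.percentile(q[:,1],[2,98])*1e3,1),'z',np.round(np.percentile(q[:,2],[2,98])*1e3,1))
if __name__=='__main__':
    c=dict(np.load('side.npz'));P=pts(c)
    D=np.abs(P[...,:2]-O);m=(np.linalg.norm(P[...,:2]-O,axis=-1)<.08)&(P[...,2]>.014)&(P[...,2]<.05);leg(P[m],0,'saddle')
    c=dict(np.load('side1.npz'));m,P=region(c,(95,120,30),(125,255,255),(0,0,512,384))
    m&=(np.linalg.norm(P[...,:2]-O,axis=-1)<.09)&(P[...,2]>float(sys.argv[1]));leg(P[m],0,'blue')
E
python3 cmpx.py .07
```

```text
saddle 475 dz/du 0.002 dz/dn -0.999 h0 0.0412 u ext [-59.1 -55.5  61.   63. ] n [-1.9 25.6] z [15.1 43.2]
blue 445 dz/du 0.002 dz/dn -0.975 h0 0.1204 u ext [-54.9 -51.   64.1  65.4] n [ 1.  27.4] z [ 93.4 120.1]
```

Emit:
{"op": "drive_tool", "data": {
  "increments": [
    [[0,0,0,0.0003,-0.0037,0,0],[0,0,0,0,0,-0.02,0],[0,0,0,0,0,-0.02,0],[0,0,0,0,0,-0.015,0],[0,0,0,0,0,-0.005,0],[0,0,0,0,0,0,0],[0,0,0,0,0,0,0]]
  ]
}}

```text
clock: 6.42
position: [0.4471, -0.0611, 0.0669]
ee_rot: [0.001, 0.859, 0.512, 0.001]
force: [0.5, 0.1, -3.5]
opening: 0.0101
grip_force: 30.0
```

```bash
python3 m.py pics/c3.png; python3 cmpx.py .02
```

```text
6.425 [ 0.447133   -0.06106417  0.06689336] yaw 61.585325620159246 [6.41394976e-04 8.59025121e-01 5.11932661e-01 6.16512561e-04] 0.010050768957357152
side 596 (array([449.8, -59.2]), array([121.3,  55.9]), 62.0) [0.03430144 0.04926397 0.09477581]
leg plane 256 507 slope 29.779981612623207 normal az 149.64963159248447 h at tcp axis 0.05396830245511697
top 66 (array([430.7, -54.8]), array([111.3,  22.5]), 63.6) [0.03524186 0.04787325 0.05950703]
saddle 475 dz/du 0.002 dz/dn -0.999 h0 0.0412 u ext [-59.1 -55.5  61.   63. ] n [-1.9 25.6] z [15.1 43.2]
blue 427 dz/du -0.003 dz/dn -0.984 h0 0.0589 u ext [-57.3 -52.8  61.9  63.4] n [-2.3 23.9] z [34.8 62.4]
```

Emit:
{"op": "drive_tool", "data": {
  "increments": [
    [[0,0,0,-0.0012,-0.0003,0,0],[0,0,0,0,0,-0.004,0],[0,0,0,0,0,-0.003,0],[0,0,0,0,0,-0.002,0],[0,0,0,0,0,0,0],[0,0,0,0,0,0,0]]
  ]
}}

```text
clock: 7.28
position: [0.4453, -0.0612, 0.057]
ee_rot: [0.0, 0.859, 0.512, 0.0]
force: [0.4, 0.1, -2.2]
opening: 0.01
grip_force: 30.0
```

Emit:
{"op": "drive_tool", "data": {
  "increments": [
    [[0,0,0,0,0,-0.001,0],[0,0,0,0,0,-0.001,0],[0,0,0,0,0,0,0],[0,0,0,0,0,0,0]]
  ]
}}

```text
clock: 7.78
position: [0.4456, -0.0613, 0.0552]
ee_rot: [0.0, 0.859, 0.512, 0.0]
force: [0.7, -0.8, -2.4]
opening: 0.01
grip_force: 30.0
```

Emit:
{"op": "drive_tool", "data": {
  "increments": [
    [[0,0,0,0,0,-0.001,0],[0,0,0,0,0,0,0],[0,0,0,0,0,0,0]]
  ]
}}

```text
clock: 8.15
position: [0.4457, -0.0613, 0.0552]
ee_rot: [0.001, 0.859, 0.512, 0.0]
force: [-1.6, 0.4, 6.0]
opening: 0.0101
grip_force: 30.0
```

```bash
python3 m.py pics/c4.png; python3 cmpx.py .02
```

```text
8.15 [ 0.44572374 -0.06134164  0.05518482] yaw 61.58228330735322 [5.27016859e-04 8.59038845e-01 5.11909934e-01 4.52762625e-04] 0.010083228037209596
side 573 (array([445.8, -56.9]), array([120.9,  50.9]), 59.6) [0.02276923 0.03709242 0.08312785]
leg plane 251 498 slope 27.61686509999468 normal az 148.81405381192022 h at tcp axis 0.04172365668220257
top 58 (array([415.9, -50.8]), array([105.4,  54.4]), 61.0) [0.02289682 0.03535826 0.40094646]
saddle 475 dz/du 0.002 dz/dn -0.999 h0 0.0412 u ext [-59.1 -55.5  61.   63. ] n [-1.9 25.6] z [15.1 43.2]
blue 424 dz/du -0.001 dz/dn -1.013 h0 0.0487 u ext [-57.  -53.3  60.2  63.5] n [-2.1 24.9] z [23.  50.7]
```

View pics/c4.png

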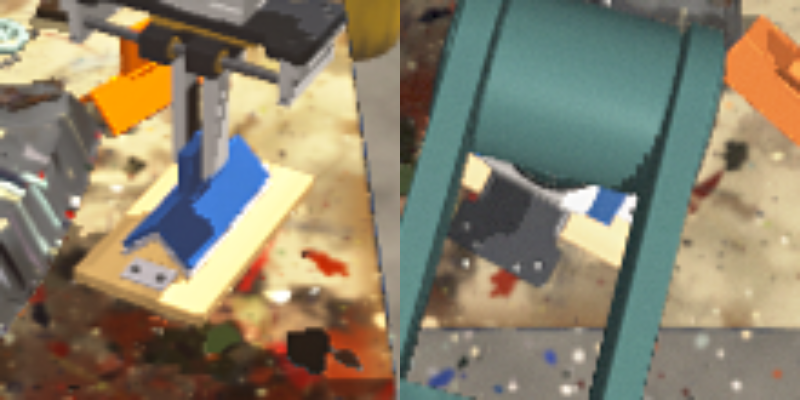

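It is seated: the side view shows blue at (195,220) covering the bare angle, with ends flush at (190,270). The leg plane sits about 7.5 mm above the bare one, against 7.1 mm expected. Releasing and retreating.

Emit:
{"op": "drive_tool", "data": {
  "increments": [
    [[0,0,0,0,0,0,0.4],[0,0,0,0,0,0,0.4],[0,0,0,0,0,0,0.4],[0,0,0,0,0,0.02,0.4],[0,0,0,0,0,0.05,0.4],[0,0,0,0,0,0.06,0.4],[0,0,0,-0.01,0.06,0,0.4],[0,0,0,-0.02,0.06,0,0.4],[0,0,0,-0.02,0.055,0,0.4],[0,0,0,-0.02,0.055,0,0.4],[0,0,0,0,0,0,0.4],[0,0,0,0,0,0,0.4]]
  ]
}}

```text
clock: 9.75
position: [0.3756, 0.1678, 0.1838]
ee_rot: [0.0, 0.859, 0.512, -0.0]
force: [-0.1, -0.7, 0.6]
opening: 0.0378
grip_force: 0.0
```

```bash
python3 - <<'E'
from h import *
import cmpx
out=[]
for n in('side','top'):
    c=cams.capture(n)
    m,P=region(c,(95,120,30),(125,255,255),(0,0,512,384))
    m&=(np.linalg.norm(P[...,:2]-cmpx.O,axis=-1)<.09)&(P[...,2]>.014);Q=P[m]
    print(n,len(Q),rect(0,Q),np.percentile(Q[:,2],[1,99]))
    if n=='side':cmpx.leg(Q,0,'blue')
    v,u=np.nonzero(m);cu,cv=int(u.mean()),int(v.mean());out.append(cv2.resize(c['pixels'][cv-50:cv+50,cu-50:cu+50],(400,400)))
cv2.imwrite('pics/c5.png',np.hstack(out))
E
```

```text
side 688 (array([446. , -57.5]), array([120.9,  51.5]), 59.4) [0.02313978 0.08306061]
blue 445 dz/du -0.003 dz/dn -0.985 h0 0.0484 u ext [-57.7 -54.5  59.8  62.1] n [-1.7 25.1] z [23.6 50.9]
top 899 (array([444.9, -60.2]), array([116.7,  52.6]), 61.7) [0.02374683 0.08523994]
```

View pics/c5.png

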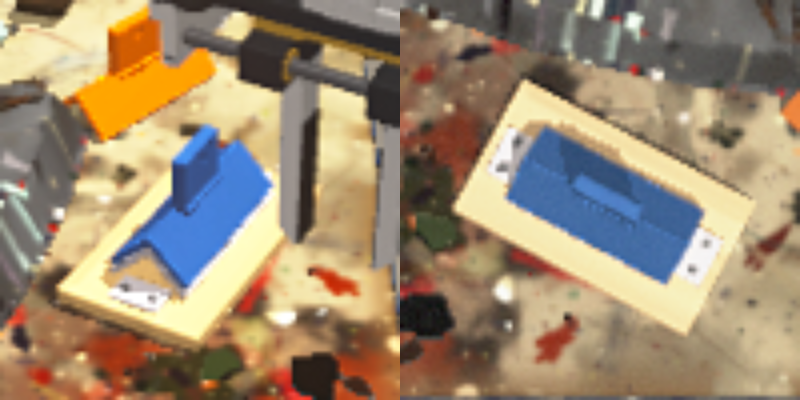

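The bracket is nested ridge up, centred between both tabs (top view, centre (605,200)). Lug top reads 83 mm, as expected, it is within about 1 mm of flush, and the gripper is clear.

```bash
python3 -c "
from cell import workorder;print(workorder.finish_job())"
```

```text
the job is handed in; nothing more can be done
None
```

The blue bracket is nested ridge up on the bare metal angle with its ends flush to about 1 mm, released with the gripper clear, the orange bracket was left alone, and the job was handed in at about 10 s on the robot clock.

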